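# Open the dust filter's snap-in cover

### The job

The dust filter is due for a change. On the box with the slatted cover, press the release tab at its front edge until the cover springs up a little, then swing that cover up and over past upright, so that it stays wide open by itself. Leave the other box, with the plain cover, shut.

Things in the scene. Friction and masses are not known exactly. Their poses are not given: they have to be found in the camera images.
- filter_pad (a point): Top centre of the black thumb pad (46 mm deep, 44 wide, 42 above the table) of the release tab on the dust filter, the fixed grey box with the slatted cover (the other box is alike but its cover is an unbroken panel). x points level to the cover's hinge, y along it, z up; tips with the tab. Behind the pad, 26 to 41 mm from this point along x, a nose 64 mm above the table holds the cover.
- filter_hinge (a point): Middle of the slatted cover's hinge line, 188 mm from the pad's centre and 54 mm above the table; x points away from the tab, y along the hinge, z up. The cover lies flush in the top of the box (160 x 150 x 57 mm), reaches 151 mm from the hinge towards the tab, is 134 mm wide and 5 mm thick.
- filter_tab (a joint): The slatted box's release tab: 0 at rest, up to 0.35 rad (pad about 12 mm down) as its pad is pressed straight down; sprung, 2 to 7 N at the pad. It lets the cover go at about 0.15 rad (pad 5 to 6 mm down) and springs back when released.
- filter_cover (a joint): Slatted cover: 0 shut and latched, 1.57 upright, 1.9 at its open stop. Let go, a spring pin lifts it within 1 s to about 0.3 rad, free edge some 40 mm above the box, and there it rests; from the tab's side its edge can be pushed on up and over towards the hinge (1 to 2 N). Short of upright it falls back to 0.3; past upright it falls on to the stop and stays.
- pack_cover (a joint): Angle of the plain cover of the other box: 0 shut; to be left shut.

How it is judged:
By the outcome, as a careful person would: the job done as asked, in the order asked, and still so for the second after the job is handed in, with the robot touching nothing.
It also fails if it takes over 38 s, if anything falls off the work surface, if the arm or the gripper's body presses on something with over 40 N, if the wrist force passes 120 N, or if a joint passes its speed limit or range.

### The arm

A 6-joint arm with a two-finger parallel gripper is mounted at the origin on a cart in front of the work surface, level with it; the furniture and walls round the work are solid. World frame = base frame: x ahead of the robot, y to its left, z up, the work surface at z = 0. Lengths are in m, angles in rad, forces in N, time in s.
With the tool pointing down it reaches from about 0.4 to 0.825 m from the base axis. Payload 7 kg.
Tool frame: the origin (TCP) lies between the finger pads; the fingertips stand 8 mm ahead of it and the grasp point (between the pads) lies 11 mm behind it (arm.finger_overhang is the distance from the TCP to the fingertips, in m); z points along the fingers, y is the line along which they close (so a half turn about z gives the same grasp; the last joint's range is limited). The gripper opens to 88 mm and grips with 3 to 60 N. Pads are 19 mm wide; open, the fingers measure 130 mm over their backs; the gripper's body (78 mm by 193 mm) begins 47 mm behind the grasp point.
Start: joints at [-0.945, 0.359, 0.012, 0, -1.224, -0.288], TCP at [0.224, -0.637, 0.235] pointing down, gripper open.
Joint ranges: [-3.07, 3.07], [-1.43, 2.12], [-1.02, 1.25], [-3.03, 1.67], [-3.05, -0], [-3.03, 3.03]. Speed limits (rad/s): [2.39, 2.39, 3.01, 3.14, 3.14, 3.14].

### API

Orientations are given as [roll, pitch, yaw] about the fixed x, y, z axes, in that order (R = Rz(yaw) Ry(pitch) Rx(roll)).
In Python, from station import arm gives the robot as it stands.
- The arm moves only by the tool move_arm, never from a script. Its argument "rows" is text: rows parted by semicolons, each of 7 numbers parted by spaces: the turn, a rotation vector about the tool's x, y, z in degrees, then the shift along the tool's x, y, z in m, then the finger opening in m, from 0 to 0.0876. A call has 1 to 8 rows; each row shifts and turns the commanded pose from where the row before left it, along the tool's axes as they then stand; what a row does not reach is not made up. A row lasts 1/8 s, in which the tool goes at most 62.5 mm and 10.7 degrees, less where a joint would pass 70% of its speed; a pose out of reach is approached as far as the arm can. A call is refused whole if a number of a shift passes 0.0625 or a number of a turn 10.7, either way. A call with a gripper value outside its range is refused whole. The fingers move at their own pace and stop on an object; "squeeze" is the grip in N (left out, the last holds). Time passes only in rows, so rows that do not move let the fingers close. It gives the time, the measured TCP pose, the force, the opening and the grip force at its end, in the units of the state.
- arm.get_state(): the state, without advancing time (a new reading comes with each control period).
- arm.grab_frame(name): name is "side" or "top"; returns (picture, depth): 384x512x3 uint8, blue, green, red; 384x512 float32, m along the optical axis (not along the pixel's ray), 0 where there is no reading.
- arm.camera_model(name): a dict with "mtx" (3x3 intrinsics, pixels), "camera_from_world" (4x4, takes a point from world to camera coordinates). Camera axes: x right, y down, z forward; pixel columns grow to the right and rows downward; lengths in m; the calibration is good to about 2 mm. A picture is of the moment at which its call begins. camera_model takes no time and is no camera call.
- arm.job_done(): hands the job in; it is judged then, once.
The state is a dict: "t": time; "q": joint angles; "qd": joint speeds; "joint_efforts": joint torques, N m; "eef_pos": TCP position; "ee_rot": TCP orientation; "force": force on the tool from outside, world axes, zero at the start; "moment": the same for the moment, N m; "width": finger opening in m; "gripper_force": force on a finger pad.
Only numpy, scipy, OpenCV 4.12 (cv2) and the standard library are available. Lean on these libraries where they do the work, as an engineer would, in place of code of your own. Each camera call takes 0.05 s, during which the arm holds its last target. There are 200 camera calls.

## Working session

There is one attempt and no reset: what is moved stays moved. The work goes in short steps, Python scripts to look and compute and a tool call to move; the robot and the scene stay as the last step left them, time stands still between calls to the robot, and variables do not carry over. Pictures are saved under pics/ and viewed, at most 10 in all, crops included, and the job is handed in when it is done.

Besides the shell and the picture viewer there is one more tool, called after ">>>" as a command line: name --argument value ..., lists and objects as JSON in quotes. move_arm: Moves the arm, as the interface text tells. Its arguments: {"type":"object","properties":{"rows":{"type":"string"},"squeeze":{"type":"number"}},"required":["rows"]}

```bash
mkdir -p pics; ls
python3 - <<'E'
from station import arm
import cv2,numpy as np
for n in ("side","top"):
    p,d=arm.grab_frame(n); cv2.imwrite(f"pics/{n}0.png",p); np.savez(f"/tmp/{n}0.npz",p=p,d=d)
    m=arm.camera_model(n); print(n,np.round(m["mtx"],1).tolist(),np.round(np.linalg.inv(m["camera_from_world"]),3).tolist(),(d>0).mean())
s=arm.get_state(); print(s["t"],s["eef_pos"],s["ee_rot"],arm.finger_overhang)
E
```

```text
pics
side [[438.3, 0.0, 253.4], [0.0, 438.3, 195.9], [0.0, 0.0, 1.0]] [[-0.949, -0.147, 0.279, 0.265], [-0.316, 0.477, -0.82, 0.831], [-0.013, -0.866, -0.499, 0.596], [0.0, 0.0, 0.0, 1.0]] 0.9663340250651041
top [[422.5, 0.0, 252.5], [0.0, 422.5, 200.0], [0.0, 0.0, 1.0]] [[0.006, -0.978, 0.208, 0.352], [-1.0, -0.006, 0.001, -0.031], [0.001, -0.208, -0.978, 1.003], [0.0, 0.0, 0.0, 1.0]] 0.9957733154296875
0.1 [ 0.22355606 -0.63644724  0.23372875] [ 3.14013477e+00 -1.27456686e-04 -2.80384226e+00] 0.008
```

View pics/top0.png

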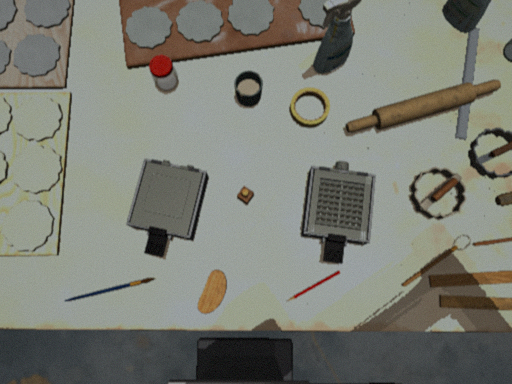

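View pics/side0.png

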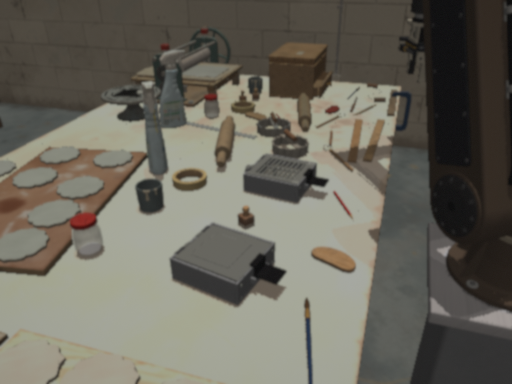

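The top view shows the slatted box at about (340,205) with its black pad at (334,250). The plain box is at (168,200) with its pad at (157,242). In the side view the slatted box is at (282,177).

```bash
cat > h.py <<'E'
from station import arm
import cv2,numpy as np
def ray(n,uv,z):
    m=arm.camera_model(n);T=np.linalg.inv(m["camera_from_world"])
    d=T[:3,:3]@np.linalg.inv(m["mtx"])@np.array([*uv,1.]);o=T[:3,3]
    return o+d*(z-o[2])/d[2]
def cloud(n,d):
    m=arm.camera_model(n);T=np.linalg.inv(m["camera_from_world"])
    v,u=np.indices(d.shape);c=np.linalg.inv(m["mtx"])@np.stack([u*d,v*d,d]).reshape(3,-1)
    return (T[:3,:3]@c+T[:3,3:]).T.reshape(*d.shape,3)
E
python3 - <<'E'
from h import *
f=np.load("/tmp/top0.npz");p,d=f["p"],f["d"];P=cloud("top",d)
g=p.max(2)
win=np.zeros(g.shape,bool);win[225:275,305:365]=1
m=((g<60)&win).astype(np.uint8)
n,l,st,c=cv2.connectedComponentsWithStats(m)
k=1+st[1:,4].argmax();print(st[k],c[k])
r=cv2.minAreaRect(cv2.findContours((l==k).astype(np.uint8),0,2)[0][0]);print(r)
B=cv2.boxPoints(r)
for b in B: print("padcorner",b,ray("top",b,.042).round(4))
print("pad cloud med",np.median(P[l==k],0).round(4), np.percentile(P[l==k][:,2],[5,50,95]))
# box top by height
X=P[...,2];w2=np.zeros_like(win);w2[150:265,290:390]=1
mt=((X>.045)&(X<.075)&w2&(g>=60)).astype(np.uint8)
mt=cv2.morphologyEx(mt,cv2.MORPH_OPEN,np.ones((15,15)))
r2=cv2.minAreaRect(max(cv2.findContours(mt,0,2)[0],key=cv2.contourArea));print(r2)
b2=np.array([ray("top",b,.057) for b in cv2.boxPoints(r2)]);print(b2.round(4),b2.mean(0).round(4),[np.linalg.norm(b2[i]-b2[i-1]).round(4) for i in range(4)])
im=cv2.resize(p[145:275,280:400],None,fx=4.5,fy=4.5,interpolation=cv2.INTER_CUBIC)
for b in (B,cv2.boxPoints(r2)):
    cv2.polylines(im,[((b-[280,145]+.5)*4.5).astype(int)],True,(0,255,0))
cv2.imwrite("pics/crop1.png",im)
E
```

```text
[323 234  23  29 535] [333.72336449 247.96074766]
((333.71002197265625, 248.0299835205078), (20.36467742919922, 27.860008239746094), 8.130102157592773)
padcorner [321.66003 260.37997] [ 0.4173 -0.1872  0.042 ]
padcorner [325.60004 232.79999] [ 0.48  -0.198  0.042]
padcorner [345.76 235.68] [ 0.4736 -0.2438  0.042 ]
padcorner [341.82    263.25998] [ 0.4112 -0.2324  0.042 ]
pad cloud med [ 0.4455 -0.2143  0.043 ] [0.03862777 0.04297223 0.06447572]Traceback (most recent call last):
  File "<stdin>", line 16, in <module>
ValueError: max() iterable argument is empty
```

Run:
```python
from h import *
f=np.load("/tmp/top0.npz");p,d=f["p"],f["d"];P=cloud("top",d)
X=P[...,2];m=((X>.047)&(X<.075)).astype(np.uint8);m[:150]=0;m[245:]=0;m[:,:295]=0;m[:,385:]=0
m=cv2.morphologyEx(m,cv2.MORPH_CLOSE,np.ones((9,9)));m=cv2.morphologyEx(m,cv2.MORPH_OPEN,np.ones((33,33)))
r2=cv2.minAreaRect(max(cv2.findContours(m,0,2)[0],key=cv2.contourArea));print(r2)
b2=np.array([ray("top",b,.057) for b in cv2.boxPoints(r2)]);print(b2.round(4),b2.mean(0).round(4),[np.linalg.norm(b2[i]-b2[i-1]).round(4) for i in range(4)])
im=cv2.resize(p[145:275,280:400],None,fx=4.5,fy=4.5,interpolation=cv2.INTER_CUBIC)
cv2.polylines(im,[((cv2.boxPoints(r2)-[280,145]+.5)*4.5).astype(int)],True,(0,255,0))
for yaw in (-8,-9.5):
  a=np.radians(yaw);x=np.array([np.cos(a),np.sin(a)]);y=np.array([-x[1],x[0]]);fr=np.array([.4143,-.2098])
  c=fr+.023*x;M=arm.camera_model("top")
  print(yaw,c,"hinge",c+.188*x)
  for q,z in ([(c+i*.023*x+j*.022*y,.042) for i in(-1,1) for j in(-1,1)]+[(c+.188*x+j*.067*y,.057) for j in(-1,1)]+[(c+.037*x+j*.067*y,.057) for j in(-1,1)]):
    w=M["mtx"]@(M["camera_from_world"]@[*q,z,1])[:3];u=w[:2]/w[2]
    cv2.circle(im,tuple(int(t) for t in (u-[280,145]+.5)*4.5),3,(0,0,255) if yaw==-8 else (255,0,0),-1)
cv2.imwrite("pics/crop1.png",im)
```

```text
((339.5, 204.0), (72.0, 65.0), 90.0)
[[ 0.6293 -0.1566  0.057 ]
 [ 0.6302 -0.3078  0.057 ]
 [ 0.4623 -0.299   0.057 ]
 [ 0.4615 -0.1531  0.057 ]] [ 0.5458 -0.2291  0.057 ] [np.float64(0.1678), np.float64(0.1512), np.float64(0.1681), np.float64(0.1458)]
-8 [ 0.43707617 -0.21300098] hinge [ 0.62324656 -0.23916552]
-9.5 [ 0.43698457 -0.21359609] hinge [ 0.62240626 -0.24462504]
```

View pics/crop1.png

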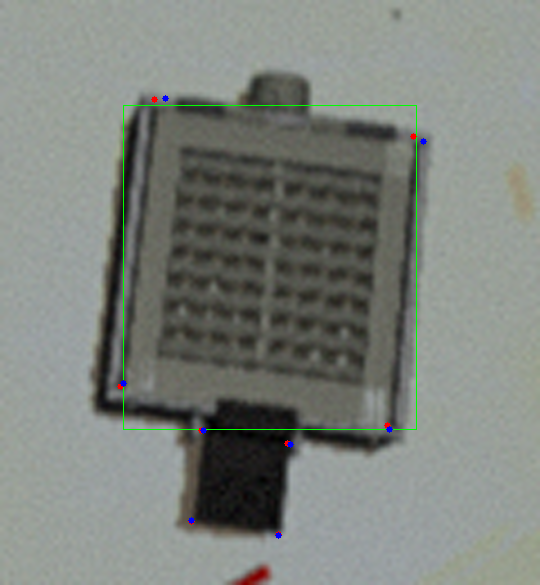

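The pad is black and centred in the crop at about (237,480), and the cover corners fit my projection with the box at about -7.5° yaw. The estimate is pad (0.437,-0.213) and hinge (0.623,-0.238). The sizes match those given: the black pad plus nose measures 63 mm and the pad is at z 0.043.

I'll turn the tool so that its x axis lies along the box, then move over the front half of the pad.

>>> move_arm --rows "0 0 9 0 0 0 0; 0 0 9 0 0 0 0; 0 0 8.9 0 0 0 0; 0 0 0 0 0 0 0"

```text
t: 0.6
eef_pos: [0.2236, -0.6366, 0.234]
ee_rot: [3.141, -0.0, 3.011]
force: [0.3, -0.8, -0.4]
width: 0.0533
gripper_force: 0.0
```

>>> move_arm --rows "0 0 0 -0.0185 0.056 0 0; 0 0 0 -0.0185 0.056 0 0; 0 0 0 -0.0185 0.056 0 0; 0 0 0 -0.0185 0.056 0 0; 0 0 0 -0.0185 0.056 0 0; 0 0 0 -0.0185 0.056 0 0; 0 0 0 -0.0185 0.056 0 0; 0 0 0 -0.0185 0.055 0 0"

```text
t: 1.6
eef_pos: [0.4296, -0.2113, 0.2348]
ee_rot: [3.142, 0.001, 3.014]
force: [1.8, -0.6, 0.0]
width: 0.0004
gripper_force: 0.0
```

>>> move_arm --rows "0 0 0 0 0 0.05 0; 0 0 0 0 0 0.05 0; 0 0 0 0 0 0 0; 0 0 0 0 0 0 0"

```text
t: 2.1
eef_pos: [0.4301, -0.2136, 0.1361]
ee_rot: [-3.141, 0.001, 3.012]
force: [0.9, 0.2, 0.8]
width: 0.0002
gripper_force: 0.0
```

>>> move_arm --rows "0 0 0 0 0 0.03 0; 0 0 0 0 0 0.03 0; 0 0 0 0 0 0.015 0; 0 0 0 0 0 0 0; 0 0 0 0 0 0 0"

```text
t: 2.72
eef_pos: [0.4305, -0.2135, 0.0613]
ee_rot: [-3.141, 0.003, 3.01]
force: [0.1, 0.8, 0.3]
width: 0.0007
gripper_force: 0.0
```

Run:
```python
from h import *
a,_=arm.grab_frame("side");b,_=arm.grab_frame("top")
a=cv2.resize(a[120:220,220:380],None,fx=4,fy=4);b=cv2.resize(b[140:290,270:430],None,fx=4,fy=4)[:400]
cv2.imwrite("pics/s2.png",a)
```

```text
(no output)
```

View pics/s2.png

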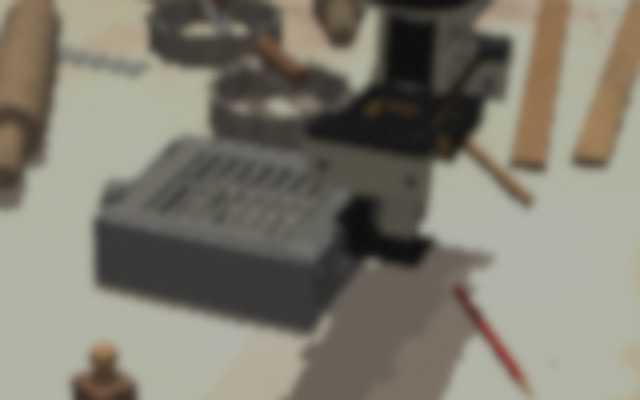

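The fingertip, at about (400,235), stands just above the pad at (395,248), and the cover ahead of it is clear. I'll press now.

>>> move_arm --rows "0 0 0 0.004 0 0.004 0; 0 0 0 0 0 0.005 0; 0 0 0 0 0 0.005 0; 0 0 0 0 0 0 0"

```text
t: 3.32
eef_pos: [0.4243, -0.2126, 0.0449]
ee_rot: [-3.142, -0.002, 3.01]
force: [-1.9, 1.2, 2.6]
width: 0.0002
gripper_force: 1.4
```

>>> move_arm --rows "0 0 0 0 0 0.004 0; 0 0 0 0 0 0.004 0; 0 0 0 0 0 0 0; 0 0 0 0 0 0 0; 0 0 0 0 0 0 0; 0 0 0 0 0 0 0; 0 0 0 0 0 0 0; 0 0 0 0 0 0 0"

```text
t: 4.32
eef_pos: [0.4243, -0.2126, 0.0374]
ee_rot: [-3.141, -0.001, 3.01]
force: [-5.6, 0.4, 6.2]
width: 0.0003
gripper_force: 4.1
```

Run:
```python
from h import *
a,_=arm.grab_frame("side")
cv2.imwrite("pics/s3.png",cv2.resize(a[120:220,220:380],None,fx=4,fy=4))
```

```text
(no output)
```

View pics/s3.png

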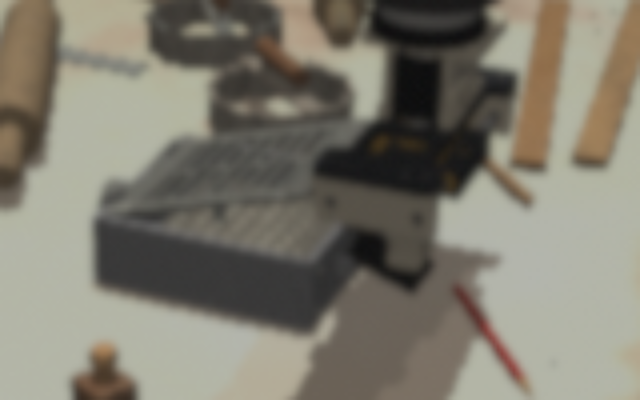

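The cover has popped up at about (240,165) and its free edge is clear of the gripper. I'll lift off the pad, then come in under the edge.

>>> move_arm --rows "0 0 0 0.002 0 -0.015 0; 0 0 0 0 0 -0.015 0; 0 0 0 0 0 -0.012 0; 0 0 0 -0.015 0 0 0; 0 0 0 -0.015 0 0 0; 0 0 0 -0.010 0 0 0; 0 0 0 0 0 0 0"

```text
t: 5.25
eef_pos: [0.4631, -0.2177, 0.0787]
ee_rot: [-3.142, -0.002, 3.01]
force: [-0.4, -0.5, 0.6]
width: 0.0004
gripper_force: 0.0
```

Run:
```python
from h import *
a,_=arm.grab_frame("side")
cv2.imwrite("pics/s4.png",cv2.resize(a[120:220,220:380],None,fx=4,fy=4))
```

```text
(no output)
```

View pics/s4.png

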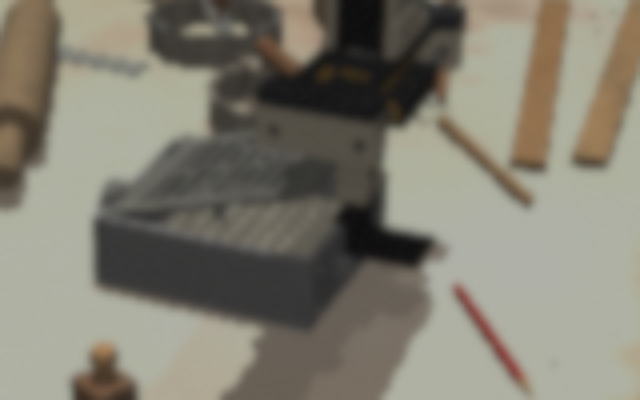

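The cover's edge, at about (335,180), stands just in front of the finger and well above its tip at (370,225). I'll sweep it up and over.

>>> move_arm --rows "0 0 0 -0.010 0 -0.004 0; 0 0 0 -0.007 0 -0.010 0; 0 0 0 -0.007 0 -0.012 0; 0 0 0 -0.007 0 -0.010 0; 0 0 0 -0.010 0 -0.012 0; 0 0 0 -0.010 0 -0.012 0; 0 0 0 -0.010 0 -0.010 0; 0 0 0 0 0 0 0"

```text
t: 6.3
eef_pos: [0.5234, -0.2259, 0.1513]
ee_rot: [-3.141, 0.002, 3.01]
force: [0.1, 0.6, 0.3]
width: 0.0006
gripper_force: 0.3
```

Run:
```python
from h import *
a,_=arm.grab_frame("side")
cv2.imwrite("pics/s5.png",cv2.resize(a[90:220,220:380],None,fx=4,fy=4))
```

```text
(no output)
```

View pics/s5.png

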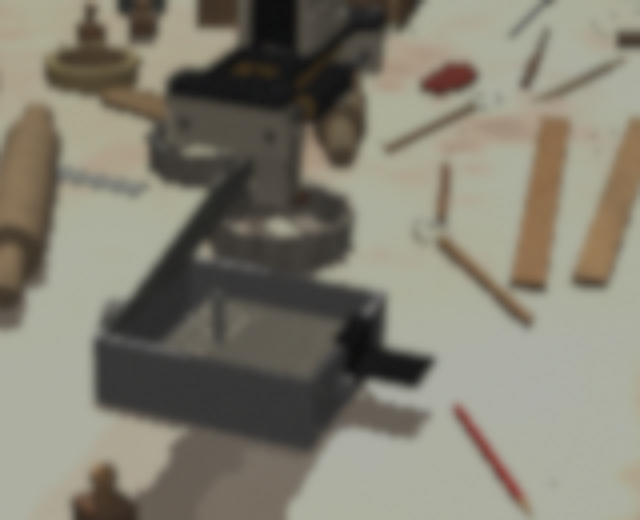

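The cover is at about 0.9 rad, with its edge at (245,170) resting on the finger. I'll carry on past upright.

>>> move_arm --rows "0 0 0 -0.012 0 -0.008 0; 0 0 0 -0.012 0 -0.007 0; 0 0 0 -0.012 0 -0.006 0; 0 0 0 -0.015 0 -0.004 0; 0 0 0 -0.015 0 -0.004 0; 0 0 0 -0.015 0 -0.003 0; 0 0 0 -0.015 0 0 0; 0 0 0 -0.015 0 0 0"

```text
t: 7.35
eef_pos: [0.6343, -0.2403, 0.1813]
ee_rot: [3.142, -0.0, 3.01]
force: [0.1, 0.5, -0.1]
width: 0.0003
gripper_force: 0.1
```

>>> move_arm --rows "0 0 0 -0.015 0 0 0; 0 0 0 -0.010 0 0 0; 0 0 0 0 0 0 0; 0 0 0 0 0 0 0; 0 0 0 0.03 0 0 0; 0 0 0 0.05 0 0 0; 0 0 0 0.05 0 -0.02 0; 0 0 0 0.05 0 -0.05 0"

```text
t: 8.35
eef_pos: [0.4833, -0.2203, 0.2448]
ee_rot: [3.142, -0.004, 3.01]
force: [1.8, 0.6, 1.3]
width: 0.0005
gripper_force: 0.0
```

>>> move_arm --rows "0 0 0 0 0 -0.03 0; 0 0 0 0 0 0 0; 0 0 0 0 0 0 0; 0 0 0 0 0 0 0; 0 0 0 0 0 0 0; 0 0 0 0 0 0 0; 0 0 0 0 0 0 0"

```text
t: 9.22
eef_pos: [0.4854, -0.2206, 0.2755]
ee_rot: [-3.142, -0.001, 3.01]
force: [0.1, -0.2, -0.1]
width: 0.0004
gripper_force: 0.0
```

Run:
```python
from h import *
a,_=arm.grab_frame("side")
cv2.imwrite("pics/s6.png",a)
```

```text
(no output)
```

View pics/s6.png

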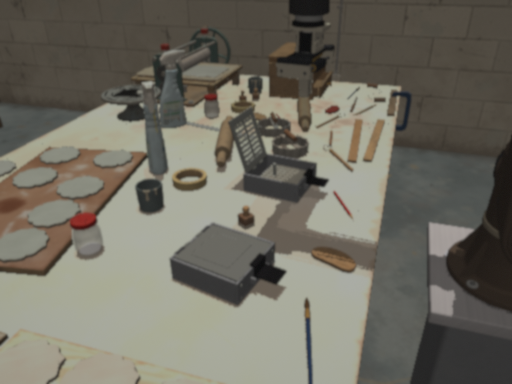

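The slatted cover at (250,140) leans back past upright on its stop. The plain box at (225,258) is still shut, and the arm is clear of everything.

```bash
python3 -c "
from station import arm
print(arm.job_done())"
```

```text
the job is handed in; nothing more can be done
None
```

The release tab was pressed, the slatted cover swung past upright and stays open on its stop, the plain cover is still shut, and the job was handed in at about 9 s with the arm clear.

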